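# Start the captive thumb bolt of a board-test fixture

## Task

Fold the hinged bridge of the board-test fixture down until it lies level, then start its knurled thumb bolt in the threaded boss without cross-threading it: turn it backward (counter-clockwise from above) until you feel it drop off the thread start, then forward one full turn. Finish there, still gripping the bolt's knob, started but not tightened, so that the board can be squared up under the bridge; leave the dish, solder spool and small screwdriver beside the fixture where they lie.

Things in the scene. Friction and masses are not known exactly. Their poses are not given: they have to be found in the camera images.
- fixture: Board-test fixture fixed to the bench: grey anodised plate, top at 16 mm, x -60 to +185, y -60 to +60 mm, with a threaded steel boss (31 mm across, top 43.5 mm above the bench) near the robot, a board nest in the middle and hinge pillars at the far end. Origin: axis of the boss at bench level; x points from boss to hinge, z up.
- bridge (a joint): Hinge of the bridge, rad: 0 = folded down level on its stop, grows as its near end rises; starts at 0.35 to 0.6. Stiff, stays where it is left; 1 to 5 N on the tab moves it. The bridge is a flat aluminium strap 34 to 40 mm wide, 8 mm thick, its top 60 mm above the bench when level.
- bridge_hinge (a point): Middle of the bridge's hinge pin, which runs along the fixture's y: 140 mm from the boss axis along the fixture's x, 50 mm above the bench.
- bridge_tab (a point): Where to push the bridge down: on top of its free end, a flat tab with four grooves. In the bridge's own frame 196 mm from the hinge axis towards the robot and 10 mm above it. It lies 56 mm from the bolt's axis and 39 mm from the knob's rim; the tab ends 14 mm beyond it.
- bolt_lift (a joint): Height of the thumb bolt in the bridge, m: 0 = knob run right down on the bridge, at most 0.020. It sinks by its own weight (about 0.22 kg) but not while the gripper holds it up. Bridge level: 0.0133 to 0.0144 as it first rests on the thread, 0.015 at the thread start, 0.011 just after the 4 mm drop, 0.003 one turn forward from there.
- thumb_bolt (a joint): Turning of the bolt, rad, grows forward (clockwise from above), counts on over full turns; 0 = a thread start; starts at 0.45 to 1.25. Two-start right-hand thread, 8 mm a turn, 1 mm play in height: turned back it climbs 1.27 mm a rad and drops 4 mm a little past 0 (about -0.15), again every half turn. Turns easily (0.015 N m), stays where left.
- bolt_knob: The bolt's round knurled dark steel knob, 34 mm across, gripped 4.5 to 22 mm above its origin, a light index line on top. Origin: on the bolt's axis at the knob's underside, 64 mm + bolt_lift above the bench with the bridge level (then on the boss's axis); z up the bolt. The bolt is captive in the bridge.
- knob_top (a point): Centre of the knob's top face, 23.6 mm above the knob's origin.
- screw_dish: Small round metal dish with screws, 69 mm across, 14 mm high, left of the fixture; to be left where it is. Origin at the centre of its underside.
- solder_spool: Spool of solder, 58 mm across, 36 mm high, standing left of the fixture; to be left where it is. Origin at the centre of its underside.
- small_driver: Small screwdriver 140 x 21 x 21 mm lying right of the fixture along its x; to be left where it is. Origin at its middle, on the underside.

How it is judged:
By the outcome, as a careful person would: the job done as asked, in the order asked, and still so for the second after the job is handed in, while the arm keeps its last pose, push and grip.
It also fails if it takes over 70 s, if anything falls off the work surface, if the arm or the gripper's body presses on something with over 40 N, if the wrist force passes 120 N, or if a joint passes its speed limit or range.

## Robot

A 6-joint arm with a two-finger parallel gripper is mounted at the origin on a cart in front of the work surface, level with it; the furniture and walls round the work are solid. World frame = base frame: x ahead of the robot, y to its left, z up, the work surface at z = 0. Lengths are in m, angles in rad, forces in N, time in s.
With the tool pointing down it reaches from about 0.25 to 0.725 m from the base axis. Payload 4 kg.
Tool frame: the origin (TCP) lies midway between the tips of the shut fingers; the grasp point (between the pads) lies 19 mm behind it; z points along the fingers, y is the line along which they close (so a half turn about z gives the same grasp; the last joint's range is limited). The gripper opens to 85 mm and grips with 20 to 120 N. Pads are 22 mm wide; open, the fingers measure 114 mm over their backs; the gripper's body (76 mm by 85 mm) begins 54 mm behind the grasp point. The pads swing forward as they close: fully open they stand 13 mm farther back than shut.
Start: joints at [1.185, 0.241, 0.005, 1.335, 0, 1.571], TCP at [0.188, 0.463, 0.207] pointing down, gripper open.
Joint ranges: [-2.72, 2.72], [-1.05, 1.87], [-1.09, 1.28], [-1.99, 2.15], [-1.42, 1.44], [-3.14, 3.14]. Speed limits (rad/s): [2.79, 2.79, 3.14, 3.14, 3.14, 3.14].

## Interface

Orientations are given as a unit quaternion [x, y, z, w].
In Python, from workcell import get_obs, camera, job_done, silhouettes gives the robot as it stands. The module is installed in compiled form; this text tells all that it offers.
- The arm moves only by the tool drive_tool, never from a script. Its argument "increments" is a list of rows, each a list of 3 entries, a list of its own where there are three numbers: the shift along the world's x, y, z in mm, then the turn, a rotation vector about the world's x, y, z in degrees, then the opening, from 0 (shut) to 1 (fully open). A call has 1 to 8 rows; each row shifts and turns the commanded pose from where the row before left it; what a row does not reach is not made up. A row lasts 1/12 s, in which the tool goes at most 41.7 mm and 7.16 degrees, less where a joint would pass 70% of its speed; a pose out of reach is approached as far as the arm can. A call is refused whole if a number of a shift passes 41.7 or a number of a turn 7.16, either way. A call with a gripper value outside its range is refused whole. The fingers move at their own pace and stop on an object; the grip force is fixed at half the most. Time passes only in rows, so rows that do not move let the fingers close. It gives the time, the measured TCP pose, the force, the opening and the grip force at its end, in the units of the state.
- get_obs(): the state, without advancing time (a new reading comes with each control period).
- camera(name): name is "scene" or "top" or "wrist"; returns a dict with "image" (480x640x3 uint8, red, green, blue), "K" (3x3 intrinsics, pixels), "k1" (the pictures are not rectified: a ray, as slopes to the right and down, at radius r is drawn at 1 + k1 r^2 times it, then the intrinsics apply), "view" (4x4, takes a point from world to camera coordinates). Camera axes: x right, y down, z forward; pixel columns grow to the right and rows downward; lengths in m; the calibration is good to about 2 mm. A picture is of the moment at which its call begins. There is no depth.
- job_done(): hands the job in; it is judged then, once.
Trained networks look in a picture, given as the dict that the camera call returned (one of the last four; its "shot" number tells which), for a name from the list of things; names that differ only in an ending like _2 or _b are one class to them, and where a whole thing is asked for, a point or a joint stands for the part that bears it (a point fixed in the world has none). Each returns a list of dicts, best first, with "conf" (0 to 1); they miss things now and then, are a little off and sometimes report something else, mostly with a low value. They report only what shows in the picture. A call takes as long as a camera call.
- silhouettes(query, picture): "region" (480x640 bool, what is visible of it) and "bbox" ([left, top, right, bottom] in pixels, round what is visible of it).
The state is a dict: "clock": time; "joint_pos": joint angles; "joint_vel": joint speeds; "tau": joint torques, N m; "eef_pos": TCP position; "tool_rot": TCP orientation; "ft_force": force on the tool from outside, world axes, zero at the start; "ft_torque": the same for the moment, N m; "grip_width": finger opening in m; "grasp_force": force on a finger pad.
Only numpy, scipy, OpenCV 4.12 (cv2) and the standard library are available. Lean on these libraries where they do the work, as an engineer would, in place of code of your own. Each camera call takes 0.05 s, during which the arm holds its last target. There are 200 camera calls.

## Working session

There is one attempt and no reset: what is moved stays moved. The work goes in short steps, Python scripts to look and compute and a tool call to move; the robot and the scene stay as the last step left them, time stands still between calls to the robot, and variables do not carry over. Pictures are saved under pics/ and viewed, at most 10 in all, crops included, and the job is handed in when it is done.

Besides the shell and the picture viewer there is one more tool, called after "Call:" as name([rows], argument=value, ...), one row to a line, values as JSON. drive_tool: Moves the arm, as the interface text tells. Its arguments: {"type":"object","properties":{"increments":{"type":"array"}},"required":["increments"]}

```bash
mkdir -p pics; cat > h.py <<'E'
import numpy as np, cv2
from workcell import *
from scipy.optimize import least_squares
def proj(c,P):
    P=np.atleast_2d(P); q=(c["view"]@np.c_[P,np.ones(len(P))].T).T[:,:3]
    s=q[:,:2]/q[:,2:3]; r2=(s**2).sum(1,keepdims=True); s=s*(1+c["k1"]*r2)
    return s@np.diag([c["K"][0][0],c["K"][1][1]])+[c["K"][0][2],c["K"][1][2]]
def ray(c,uv):
    K=np.array(c["K"]);d=(np.array(uv,float)-[K[0,2],K[1,2]])/[K[0,0],K[1,1]]
    s=d.copy()
    for _ in range(20): s=d/(1+c["k1"]*(s**2).sum())
    V=np.array(c["view"]);R=V[:3,:3]
    return -R.T@V[:3,3], R.T@np.r_[s,1]
def atz(c,uv,z):
    o,d=ray(c,uv); return o+d*(z-o[2])/d[2]
def save(c,n): cv2.imwrite("pics/"+n,c["image"][:,:,::-1])
E
python3 - <<'E'
from h import *
o=get_obs(); print({k:np.round(v,3) for k,v in o.items()})
ims=[]
for n in("scene","top"):
    c=camera(n); ims.append(c["image"]); V=np.array(c["view"]); print(n,c["k1"],np.round(-V[:3,:3].T@V[:3,3],3))
    for q in("fixture","bridge","bolt_knob","screw_dish","solder_spool","small_driver"):
        for s in silhouettes(q,c)[:2]:
            ys,xs=np.nonzero(s["region"]); print(q,round(s["conf"],2),s["bbox"],xs.mean().round(1),ys.mean().round(1),len(xs))
    save(c,n+"0.png")
E
```

```text
{'clock': np.float64(0.0), 'joint_pos': array([1.185, 0.241, 0.004, 1.335, 0.   , 1.571]), 'joint_vel': array([-0.   , -0.001,  0.001,  0.001, -0.   , -0.   ]), 'tau': array([ 1.0000e-03, -3.7232e+01,  2.5241e+01,  1.7000e-02,  0.0000e+00,
       -0.0000e+00]), 'eef_pos': array([0.188, 0.463, 0.206]), 'tool_rot': array([ 0.192,  0.981, -0.001, -0.   ]), 'ft_force': array([ 0.38 ,  0.687, -0.439]), 'ft_torque': array([-0.002, -0.024,  0.02 ]), 'grasp_force': np.float64(0.0), 'grip_width': np.float64(0.085)}
scene -0.03889952962183583 [ 0.064 -0.301  0.655]
fixture 0.59 [238.7, 211.4, 370.5, 336.1] 304.5 273.3 7657
bridge 0.96 [264.5, 215.2, 345.1, 257.6] 303.6 233.7 1399
bolt_knob 0.72 [289.8, 211.8, 312.0, 233.2] 300.1 221.9 349
bolt_knob 0.18 [287.2, 211.3, 312.0, 259.8] 297.9 228.4 424
screw_dish 0.92 [220.2, 259.7, 256.8, 290.0] 238.9 272.6 873
screw_dish 0.17 [264.4, 214.3, 346.7, 256.3] 303.4 234.1 1476
solder_spool 0.71 [269.8, 214.8, 289.0, 249.8] 279.7 231.7 346
small_driver 0.92 [315.8, 288.5, 367.7, 335.7] 348.4 304.4 486
top -0.1128606648219897 [0.524 0.083 0.946]
fixture 0.66 [273.4, 188.4, 342.7, 313.0] 305.7 250.1 7464
bridge 0.78 [286.9, 205.1, 317.9, 303.7] 303.0 252.9 2347
bolt_knob 0.79 [291.4, 253.6, 312.3, 272.3] 302.6 261.1 381
bolt_knob 0.21 [238.2, 271.7, 273.5, 308.7] 254.1 288.2 951
screw_dish 0.6 [238.7, 269.3, 271.2, 308.9] 254.1 288.5 984
solder_spool 0.87 [232.1, 208.3, 269.8, 236.4] 250.3 222.0 814
small_driver 0.86 [348.8, 229.9, 362.8, 288.4] 355.0 250.8 404
```

```bash
python3 - <<'E'
import cv2,numpy as np
a=cv2.imread("pics/scene0.png")[190:350,200:400]; b=cv2.imread("pics/top0.png")[170:330,210:390]
a=cv2.resize(a,None,fx=2,fy=2,interpolation=3); b=cv2.resize(b,None,fx=2,fy=2,interpolation=3)
cv2.imwrite("pics/a.png",np.hstack([a,b]))
E
```

```text
(no output)
```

View pics/a.png

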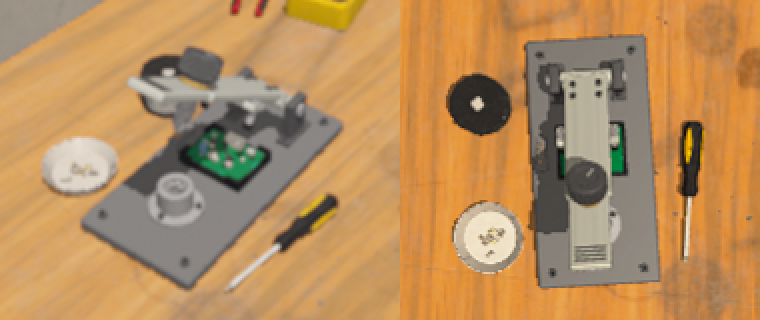

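The crops show the bridge raised, its hinge at the far end and the tab toward the robot. The knob is at about (301,261) in the top picture. The dish and spool lie left and the driver right. Next I fit the fixture pose and hinge angle.

```bash
cat > fit.py <<'E'
from h import *
def T(p,P):
    c,s=np.cos(p[2]),np.sin(p[2]); P=np.atleast_2d(P)*1e-3
    return np.c_[p[0]+c*P[:,0]-s*P[:,1],p[1]+s*P[:,0]+c*P[:,1],P[:,2]]
def B(p,P): # bridge frame (from hinge, mm) -> world
    a=p[3]; P=np.atleast_2d(np.array(P,float)); x,z=P[:,0],P[:,2]
    return T(p,np.c_[140+x*np.cos(a)+z*np.sin(a), P[:,1], 50-x*np.sin(a)+z*np.cos(a)])
if __name__=="__main__":
    C={n:camera(n) for n in("scene","top")}
    cor=np.array([[-60,60,16],[-60,-60,16],[185,-60,16],[185,60,16]])
    px={"scene":[(0,(241,301)),(1,(294,333)),(2,(371,251))],"top":[(0,(280,313.5)),(1,(340,310)),(2,(332,188)),(3,(273.5,191))]}
    sil={}
    for n in C:
        for q in("bridge","bolt_knob"): 
            s=silhouettes(q,C[n])[0]; sil[n,q]=s; 
    tabpx={"top":(210+190/2,170+253/2)}
    def res(p):
        r=[]
        for n in C:
            uv=proj(C[n],T(p,cor)); r+=[uv[i]-np.array(t) for i,t in px[n]]
            ys,xs=np.nonzero(sil[n,"bolt_knob"]["region"])
            r.append(proj(C[n],B(p,[-140,0,14+p[4]+11.8]))[0]-[xs.mean(),ys.mean()])
        r.append(proj(C["top"],B(p,[-196,0,10]))[0]-tabpx["top"])
        return np.concatenate(r)
    s=least_squares(res,[.45,0.1,0.0,.45,14],loss="soft_l1"); p=s.x
    print(np.round(p,4),np.round(res(p).reshape(-1,2),1).tolist())
    np.save("p.npy",p)
    print("tab",B(p,[-196,0,10]),"knobtop",B(p,[-140,0,14+p[4]+23.6]),"boss",T(p,[0,0,43.5]),"level tab",T(p,[-56,0,60]))
    for n,q,z in(("top","screw_dish",7),("top","solder_spool",36),("top","small_driver",10)):
        ys,xs=np.nonzero(silhouettes(q,C[n])[0]["region"]); w=atz(C[n],(xs.mean(),ys.mean()),z*1e-3); print(q,w)
    print(np.hypot(*p[:2]))
E
python3 fit.py
```

```text
[0.4936 0.1174 0.0762 0.5821 2.5297] [[-2.7, -2.1], [-0.3, -1.7], [0.7, -1.3], [-0.1, -0.5], [-0.1, 1.3], [1.1, 0.9], [0.7, -1.1], [-1.0, -0.0], [1.4, 0.7], [0.8, -0.2]]
tab [[0.47541801 0.11605752 0.16611753]] knobtop [[0.53857597 0.12087973 0.16049447]] boss [[0.49358245 0.1174444  0.0435    ]] level tab [[0.43774497 0.11318112 0.06      ]]
screw_dish [0.4796992  0.22508219 0.007     ]
solder_spool [0.60973443 0.2313394  0.036     ]
small_driver [0.55176562 0.02671772 0.01      ]
0.5073626183853669
```

```bash
python3 - <<'E'
from fit import *
p=np.load("p.npy")
for a in (.62,.58,.5,.4,.3,.2,.1,.05,0,-.02):
    q=p.copy(); q[3]=a; e=B(q,[-203,0,10])[0]+np.array([np.cos(p[2]),np.sin(p[2]),0])*.011; print(a,np.round(e*1e3,1))
E
```

```text
0.62 [485.2 116.8 176.1]
0.58 [480.3 116.4 169.6]
0.5 [471.3 115.7 156.1]
0.4 [461.6 115.  138.3]
0.3 [453.7 114.4 119.5]
0.2 [447.7 113.9 100.1]
0.1 [443.7 113.6  80.2]
0.05 [442.5 113.5  70.1]
0 [441.7 113.5  60. ]
-0.02 [441.6 113.5  55.9]
```

Call:
drive_tool([
  [[30, -36, 2], [0, 0, 6.65], 0],
  [[30, -36, 2], [0, 0, 6.65], 0],
  [[30, -36, 0], [0, 0, 6.65], 0],
  [[30, -36, 0], [0, 0, 6.65], 0],
  [[30, -36, 0], [0, 0, 0], 0],
  [[30, -36, 0], [0, 0, 0], 0],
  [[30, -36, 0], [0, 0, 0], 0],
  [[30, -36, 0], [0, 0, 0], 0],
])

```text
clock: 1.82
eef_pos: [0.3943, 0.2162, 0.211]
tool_rot: [-0.021, 1.0, 0.0, 0.0]
ft_force: [0.6, 0.7, 0.2]
grip_width: 0.0001
grasp_force: 0.0
```

Call:
drive_tool([
  [[28, -29, 0], [0, 0, 0], 0],
  [[28, -29, 0], [0, 0, 0], 0],
  [[0, 0, -12], [0, 0, 0], 0],
  [[0, 0, -12], [0, 0, 0], 0],
  [[0, 0, 0], [0, 0, 0], 0],
  [[0, 0, 0], [0, 0, 0], 0],
])

```text
clock: 2.32
eef_pos: [0.4489, 0.1594, 0.1862]
tool_rot: [-0.02, 1.0, -0.0, -0.001]
ft_force: [-0.9, 0.9, 0.6]
grip_width: 0.0
grasp_force: 0.0
```

```bash
python3 - <<'E'
from fit import *
o=get_obs(); print(o["eef_pos"],o["joint_pos"],o["ft_force"])
a=camera("scene")["image"][150:310,200:400]; b=camera("wrist")["image"]
cv2.imwrite("pics/b.png",np.hstack([cv2.resize(a,(400,320)),cv2.resize(b,(400,320))])[:,:,::-1])
E
```

```text
[0.44888344 0.15943694 0.18623906] [ 3.41269225e-01  2.06155537e-01 -9.48868486e-02  1.27159601e+00
  2.58989937e-05  3.00794156e-01] [-0.89066821  0.88849073  0.5832917 ]
```

View pics/b.png

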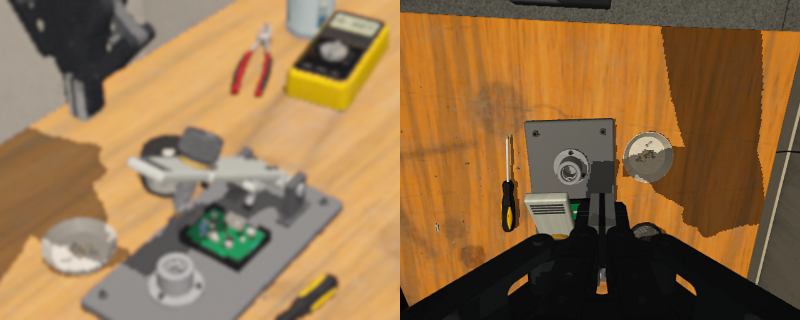

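The scene crop shows the shut fingers up and to the left of the raised tab. The wrist crop shows the grooved tab at about (548,207), right of the arm and clear of it. Some of the motion was lost, so I'll correct laterally.

Call:
drive_tool([
  [[11, -14, 0], [0, 0, 1], 0],
  [[11, -14, 0], [0, 0, 1], 0],
  [[11, -15, 0], [0, 0, 0], 0],
  [[0, 0, 0], [0, 0, 0], 0],
  [[0, 0, -5], [0, 0, 0], 0],
  [[0, 0, -5], [0, 0, 0], 0],
  [[0, 0, 0], [0, 0, 0], 0],
])

```text
clock: 3.0
eef_pos: [0.4811, 0.1175, 0.1756]
tool_rot: [-0.039, 0.999, -0.0, -0.001]
ft_force: [0.3, 0.1, -0.4]
grip_width: 0.0001
grasp_force: 0.0
```

Call:
drive_tool([
  [[-1, 0, -4], [0, 0, 0], 0],
  [[-3, 0, -5], [0, 0, 0], 0],
  [[-3, 0, -5], [0, 0, 0], 0],
  [[-3, 0, -5], [0, 0, 0], 0],
  [[0, 0, 0], [0, 0, 0], 0],
])

```text
clock: 3.42
eef_pos: [0.4706, 0.1167, 0.1563]
tool_rot: [-0.038, 0.999, -0.0, -0.001]
ft_force: [-0.1, -0.3, 0.3]
grip_width: 0.0003
grasp_force: 0.0
```

Call:
drive_tool([
  [[-3, 0, -5], [0, 0, 0], 0],
  [[-3, 0, -5], [0, 0, 0], 0],
  [[-3, 0, -5], [0, 0, 0], 0],
  [[-2, 0, -5], [0, 0, 0], 0],
  [[-2, 0, -5], [0, 0, 0], 0],
  [[0, 0, 0], [0, 0, 0], 0],
])

```text
clock: 3.92
eef_pos: [0.4579, 0.1166, 0.1314]
tool_rot: [-0.038, 0.999, -0.0, -0.001]
ft_force: [-1.0, -0.8, 0.0]
grip_width: -0.0
grasp_force: 0.0
```

```bash
python3 - <<'E'
from fit import *
a=camera("scene")["image"][150:310,200:400]; b=camera("wrist")["image"]
cv2.imwrite("pics/c.png",np.hstack([cv2.resize(a,(400,320)),cv2.resize(b,(400,320))])[:,:,::-1])
E
```

```text
(no output)
```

View pics/c.png

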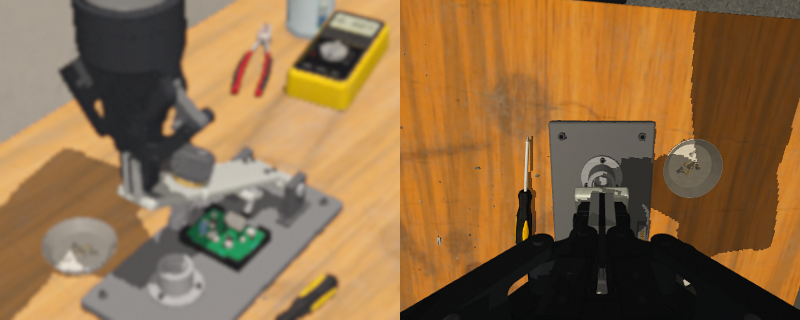

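The fingers are on the tab: in the scene crop they are at about (140,190), and in the wrist crop the tab end sits just beyond the fingertips at (600,193). I'll continue along the arc.

Call:
drive_tool([
  [[-3, 0, -7], [0, 0, 0], 0],
  [[-2, 0, -7], [0, 0, 0], 0],
  [[-2, -0.5, -7], [0, 0, 0], 0],
  [[-2, 0, -7], [0, 0, 0], 0],
  [[-2, 0, -7], [0, 0, 0], 0],
  [[-1, -0.5, -7], [0, 0, 0], 0],
  [[-1, 0, -6], [0, 0, 0], 0],
  [[0, 0, 0], [0, 0, 0], 0],
])

```text
clock: 4.68
eef_pos: [0.4453, 0.1155, 0.0831]
tool_rot: [-0.038, 0.999, -0.0, -0.001]
ft_force: [-0.5, -0.5, -0.4]
grip_width: 0.0001
grasp_force: 0.0
```

Call:
drive_tool([
  [[-1, 0, -4], [0, 0, 0], 0],
  [[-1, 0, -4], [0, 0, 0], 0],
  [[-1, 0, -4], [0, 0, 0], 0],
  [[0, 0, -3], [0, 0, 0], 0],
  [[0, 0, 0], [0, 0, 0], 0],
])

```text
clock: 5.1
eef_pos: [0.4431, 0.1157, 0.0691]
tool_rot: [-0.038, 0.999, -0.0, -0.0]
ft_force: [-0.5, 0.1, -0.5]
grip_width: -0.0004
grasp_force: 0.0
```

```bash
python3 - <<'E'
from fit import *
a=camera("scene")["image"][150:310,200:400]; b=camera("wrist")["image"]
cv2.imwrite("pics/d.png",np.hstack([cv2.resize(a,(400,320)),cv2.resize(b,(400,320))])[:,:,::-1])
E
```

```text
(no output)
```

View pics/d.png

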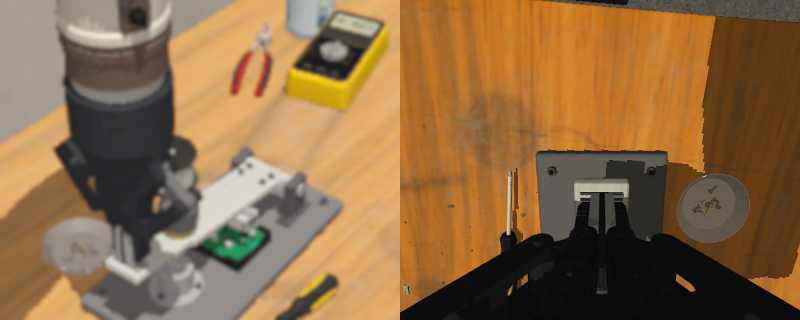

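The scene crop shows the bridge nearly level under the fingers, at about (120,265). I'll press to the stop in small steps and watch the force.

Call:
drive_tool([
  [[0, 0, -3], [0, 0, 0], 0],
  [[0, 0, -3], [0, 0, 0], 0],
  [[0, 0, -2], [0, 0, 0], 0],
  [[0, 0, -1], [0, 0, 0], 0],
])

```text
clock: 5.53
eef_pos: [0.443, 0.1159, 0.0603]
tool_rot: [-0.038, 0.999, 0.0, -0.0]
ft_force: [-0.7, 0.5, 2.0]
grip_width: 0.0001
grasp_force: 0.8
```

Call:
drive_tool([
  [[0, 0, -1], [0, 0, 0], 0],
  [[0, 0, 0], [0, 0, 0], 0],
])

```text
clock: 5.7
eef_pos: [0.4433, 0.1158, 0.0595]
tool_rot: [-0.038, 0.999, -0.0, -0.0]
ft_force: [-0.1, -0.0, -0.0]
grip_width: -0.0001
grasp_force: 0.0
```

Call:
drive_tool([
  [[0, 0, -1], [0, 0, 0], 0],
  [[0, 0, 0], [0, 0, 0], 0],
])

```text
clock: 5.87
eef_pos: [0.4435, 0.1158, 0.0586]
tool_rot: [-0.038, 0.999, -0.0, 0.0]
ft_force: [-0.1, -0.3, -0.1]
grip_width: 0.0004
grasp_force: 0.2
```

Call:
drive_tool([
  [[0, 0, -1], [0, 0, 0], 0],
  [[0, 0, 0], [0, 0, 0], 0],
])

```text
clock: 6.03
eef_pos: [0.4435, 0.1158, 0.0576]
tool_rot: [-0.038, 0.999, -0.0, 0.0]
ft_force: [-1.1, -0.0, 0.1]
grip_width: 0.0001
grasp_force: 0.4
```

Call:
drive_tool([
  [[0, 0, -1], [0, 0, 0], 0],
  [[0, 0, 0], [0, 0, 0], 0],
])

```text
clock: 6.2
eef_pos: [0.4434, 0.1158, 0.0566]
tool_rot: [-0.038, 0.999, -0.0, 0.0]
ft_force: [-1.2, -0.3, -0.4]
grip_width: -0.0002
grasp_force: 0.5
```

Call:
drive_tool([
  [[0, 0, -1], [0, 0, 0], 0],
  [[0, 0, 0], [0, 0, 0], 0],
])

```text
clock: 6.37
eef_pos: [0.4433, 0.1158, 0.0557]
tool_rot: [-0.038, 0.999, 0.0, -0.0]
ft_force: [-1.3, 0.2, 2.7]
grip_width: 0.0001
grasp_force: 1.0
```

Call:
drive_tool([
  [[0, 0, -1], [0, 0, 0], 0],
  [[0, 0, 0], [0, 0, 0], 0],
])

```text
clock: 6.53
eef_pos: [0.4432, 0.1158, 0.0546]
tool_rot: [-0.038, 0.999, -0.0, -0.0]
ft_force: [-2.2, -0.3, 2.9]
grip_width: 0.0003
grasp_force: 1.2
```

Call:
drive_tool([
  [[0, 0, -1], [0, 0, 0], 0],
  [[0, 0, 0], [0, 0, 0], 0],
])

```text
clock: 6.7
eef_pos: [0.4431, 0.1158, 0.0535]
tool_rot: [-0.038, 0.999, -0.0, -0.0]
ft_force: [-2.4, 1.4, 2.6]
grip_width: -0.0002
grasp_force: 1.2
```

```bash
python3 - <<'E'
from fit import *
p=np.load("p.npy"); C=camera("scene")
im=C["image"].copy()
print(get_obs()["grip_width"])
s=silhouettes("bridge",C)[0]; print(s["conf"],s["bbox"])
big=cv2.resize(im[170:340,210:400],None,fx=4,fy=4,interpolation=cv2.INTER_CUBIC)
for a,col in((0,(255,0,0)),(.08,(0,255,0))):
    q=p.copy(); q[3]=a
    for z in (2,10):
        uv=proj(C,B(q,[[-210,18,z],[-210,-18,z],[-10,-18,z],[-10,18,z]]))
        cv2.polylines(big,[np.int32((uv-[210,170])*4+2)],True,col,1)
uv=proj(C,get_obs()["eef_pos"]); cv2.circle(big,tuple(np.int32((uv[0]-[210,170])*4+2)),4,(255,0,255),1)
cv2.imwrite("pics/e.png",big[:600,:,::-1])
E
```

```text
-3.0099525820596328e-05
0.71 [250.6, 232.7, 344.0, 301.7]
```

View pics/e.png

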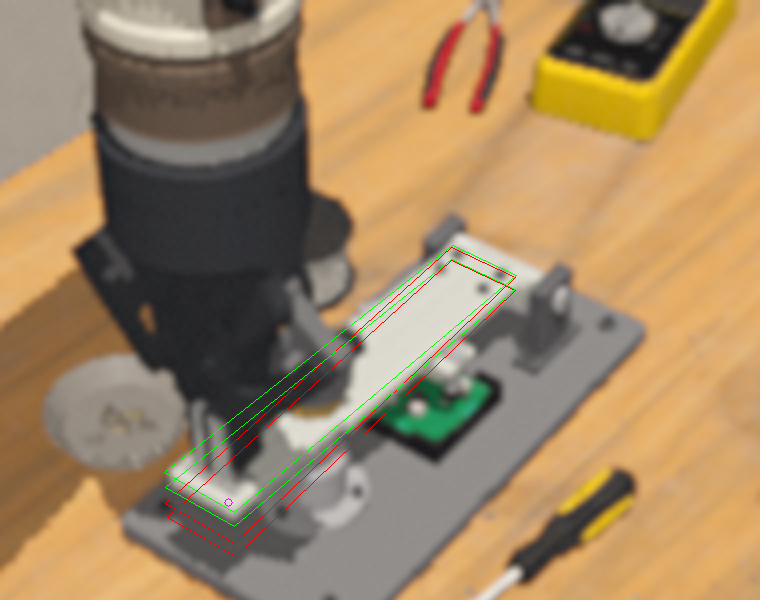

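```bash
python3 - <<'E'
from fit import *
p=np.load("p.npy"); out=[]
e=get_obs()["eef_pos"]
for n,(x0,y0,w,h,f) in {"scene":(235,225,66,100,6),"wrist":(200,160,250,250,0)}.items():
    C=camera(n); f=f or 1.6
    big=cv2.resize(C["image"][y0:y0+h,x0:x0+w],None,fx=f,fy=f,interpolation=cv2.INTER_CUBIC)
    def D(P,col,cl=True): cv2.polylines(big,[np.int32((proj(C,P)-[x0,y0])*f+f/2)],cl,col,1)
    D(T(p,[[-60,60,16],[-60,-60,16],[185,-60,16],[185,60,16]]),(0,255,255))
    t=np.linspace(0,6.28,40); D(T(p,np.c_[15.5*np.cos(t),15.5*np.sin(t),t*0+43.5]),(0,255,255))
    D(T(p,[[-70,18,60],[-70,-18,60],[-40,-18,60],[-40,18,60]]),(255,0,0))
    D(e+np.array([[.011,.002,0],[-.011,.002,0],[-.011,-.002,0],[.011,-.002,0]]),(255,0,255))
    out.append(cv2.resize(big,(big.shape[1]*600//big.shape[0],600)))
o=np.hstack(out)[:,:,::-1]; o=cv2.resize(o,None,fx=min(1,790/o.shape[1]),fy=min(1,790/o.shape[1])); cv2.imwrite("pics/f.png",o); print(o.shape)
E
```

```text
(476, 790, 3)
```

View pics/f.png

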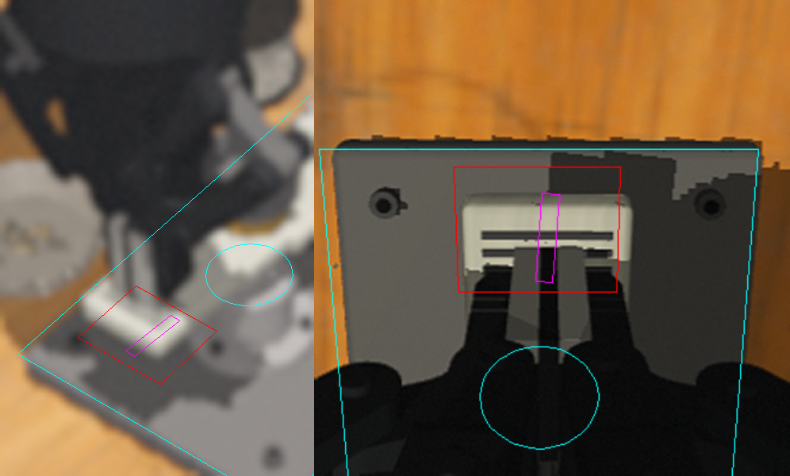

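The picture shows the tab end still above the level prediction: in the scene it is at (158,350), against about (165,395) for level. The fingertips look higher than the TCP would imply, so I'll triangulate to check.

```bash
python3 - <<'E'
from fit import *
e=get_obs()["eef_pos"]; print("tcp",e,get_obs()["tool_rot"])
S=camera("scene");W=camera("wrist")
V=W["view"]; print("wrist cam",-V[:3,:3].T@V[:3,3],"fwd",V[2,:3],W["k1"],W["K"][0][0])
def tri(obs):
    A=[];b=[]
    for c,uv in obs:
        o,d=ray(c,uv); d/=np.linalg.norm(d); M=np.eye(3)-np.outer(d,d); A.append(M); b.append(M@o)
    A=np.vstack(A);b=np.concatenate(b); x,r,*_=np.linalg.lstsq(A,b,rcond=None); return np.round(x,4),r**.5
print("L",tri([(W,(366.5,267.7)),(S,(252.9,286.6))]))
print("R",tri([(W,(278.3,267.7)),(S,(268.2,297.5))]))
for uv in((366.5,267.7),(278.3,267.7)):
    for z in(.06,.07,.08): print(z,np.round(atz(W,uv,z),4))
# plate corners near holes edges in wrist at z=16
for u,v in((335,142),(762,142)): print("plate",np.round(atz(W,((u-314)/1.9036+200,v/1.9036+160),.016),4))
for z in (.0535,.06,.07,.08): print("tip", np.round(atz(W,((547-314)/1.9036+200,248/1.9036+160),z),4))
E
```

```text
tcp [0.44372277 0.11584696 0.05359046] [-3.78569518e-02  9.99283131e-01 -2.04919795e-05  2.71880656e-04]
wrist cam [0.36853219 0.11030147 0.22009616] fwd [ 0.29480478  0.0231992  -0.95527584] 0.018697740761937136 411.2672006150477
L (array([0.4273, 0.1309, 0.0748]), array([0.00223805]))
R (array([0.4296, 0.0977, 0.0718]), array([0.00020983]))
0.06 [0.4315 0.1335 0.06  ]
0.07 [0.4276 0.1321 0.07  ]
0.08 [0.4236 0.1306 0.08  ]
0.06 [0.4343 0.0968 0.06  ]
0.07 [0.4302 0.0976 0.07  ]
0.08 [0.4261 0.0985 0.08  ]
plate [0.4365 0.0574 0.016 ]
plate [0.4277 0.1736 0.016 ]
tip [0.4462 0.1162 0.0535]
tip [0.4432 0.1159 0.06  ]
tip [0.4385 0.1156 0.07  ]
tip [0.4339 0.1152 0.08  ]
```

```bash
python3 - <<'E'
from fit import *
C=camera("wrist"); S=camera("scene")
a=cv2.resize(C["image"][240:400,230:410],(540,480),interpolation=cv2.INTER_CUBIC)
b=cv2.resize(S["image"][225:309,235:280],(257,480),interpolation=cv2.INTER_CUBIC)
a=np.clip(a.astype(float)*1.8,0,255).astype(np.uint8)
cv2.imwrite("pics/g.png",np.hstack([a,b])[:,:,::-1])
E
```

```text
(no output)
```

View pics/g.png

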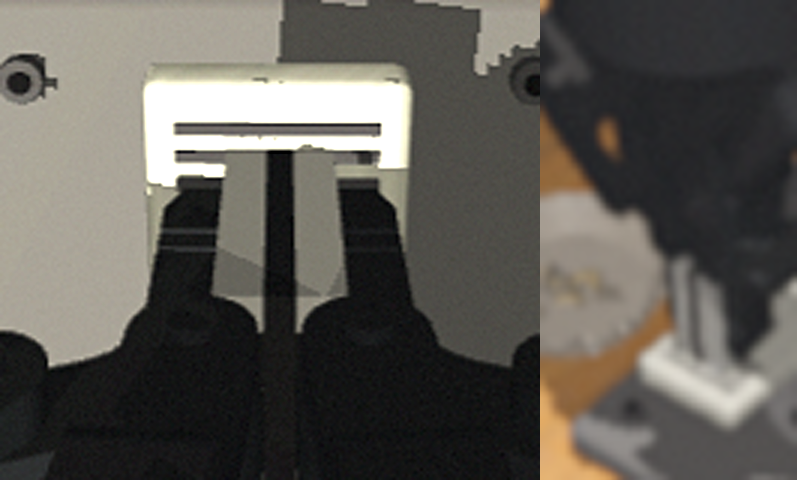

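The fingertips rest on the tab about 10 mm from its end, and the tab is at roughly z 75–80 mm. The bridge is therefore not yet level, because the true tips sit above the reported TCP. I'll shift toward the tab end for knob clearance and keep pressing.

Call:
drive_tool([
  [[0, 0, 4], [0, 0, 0], 0],
  [[-7, 0, 0], [0, 0, 0], 0],
  [[0, 0, 0], [0, 0, 0], 0],
  [[0, 0, -4], [0, 0, 0], 0],
  [[0, 0, -2], [0, 0, 0], 0],
  [[0, 0, -2], [0, 0, 0], 0],
  [[0, 0, 0], [0, 0, 0], 0],
])

```text
clock: 7.68
eef_pos: [0.436, 0.1159, 0.0493]
tool_rot: [-0.038, 0.999, 0.0, -0.0]
ft_force: [-0.6, 0.2, 0.6]
grip_width: 0.0001
grasp_force: 0.2
```

Call:
drive_tool([
  [[0, 0, -2], [0, 0, 0], 0],
  [[0, 0, -2], [0, 0, 0], 0],
  [[0, 0, 0], [0, 0, 0], 0],
])

```text
clock: 7.93
eef_pos: [0.4361, 0.1158, 0.0452]
tool_rot: [-0.038, 0.999, -0.0, -0.0]
ft_force: [-0.9, -1.0, 0.4]
grip_width: -0.0003
grasp_force: 0.1
```

Call:
drive_tool([
  [[0, 0, -2], [0, 0, 0], 0],
  [[0, 0, -2], [0, 0, 0], 0],
  [[0, 0, 0], [0, 0, 0], 0],
])

```text
clock: 8.18
eef_pos: [0.4363, 0.1158, 0.0413]
tool_rot: [-0.038, 0.999, -0.0, -0.0]
ft_force: [0.6, -0.4, 0.4]
grip_width: -0.0
grasp_force: 0.0
```

```bash
cat > q.py <<'E'
from fit import *
C=camera("scene"); p=np.load("p.npy")
s=silhouettes("bridge",C)[0]; print("bridge",round(s["conf"],2),s["bbox"])
s=silhouettes("bolt_knob",C)[:1]; print("knob",[(round(t["conf"],2),t["bbox"]) for t in s])
for a in(0,.05,.1):
    q=p.copy();q[3]=a; uv=proj(C,B(q,[[-210,18,10],[-210,-18,2]])); print(a,np.round(uv,1).tolist())
b=cv2.resize(C["image"][225:325,230:330],(600,600),interpolation=cv2.INTER_CUBIC)
import sys
cv2.imwrite("pics/%s.png"%sys.argv[1],b[:,:,::-1])
E
python3 q.py h1
```

```text
bridge 0.58 [253.4, 232.8, 343.6, 303.7]
knob [(0.59, [239.2, 223.0, 369.9, 338.2])]
0 [[250.9, 295.4], [268.4, 308.7]]
0.05 [[250.8, 290.6], [268.2, 304.1]]
0.1 [[250.8, 285.6], [268.2, 299.3]]
```

View pics/h1.png

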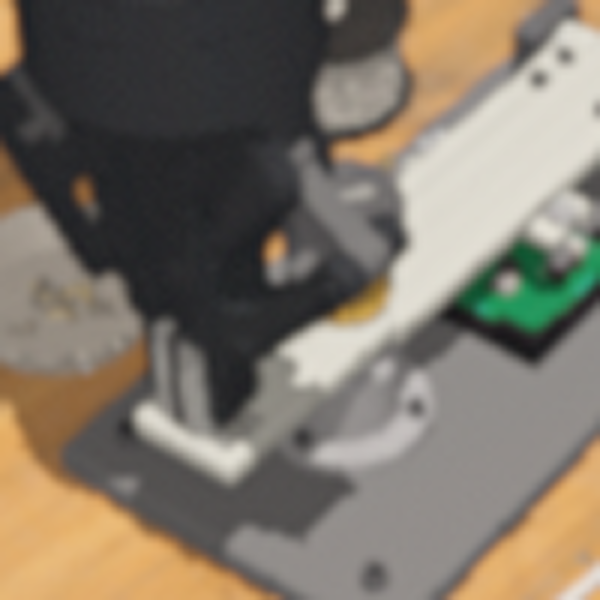

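The scene crop shows the tab end front corner at (235,480) in the crop, still about 10 mm above level. The knob is clear behind the gripper. I'll continue down.

Call:
drive_tool([
  [[0, 0, -2], [0, 0, 0], 0],
  [[0, 0, -2], [0, 0, 0], 0],
  [[0, 0, 0], [0, 0, 0], 0],
])

```text
clock: 8.58
eef_pos: [0.4368, 0.1159, 0.0376]
tool_rot: [-0.038, 0.999, -0.0, 0.0]
ft_force: [-0.3, -0.2, 0.2]
grip_width: 0.0004
grasp_force: 0.1
```

Call:
drive_tool([
  [[0, 0, -1.5], [0, 0, 0], 0],
  [[0, 0, -1.5], [0, 0, 0], 0],
  [[0, 0, 0], [0, 0, 0], 0],
])

```text
clock: 8.83
eef_pos: [0.4367, 0.1159, 0.0358]
tool_rot: [-0.038, 0.999, 0.0, 0.0]
ft_force: [-2.7, -1.7, 12.5]
grip_width: 0.0002
grasp_force: 5.8
```

Call:
drive_tool([
  [[0, 0, -1], [0, 0, 0], 0],
  [[0, 0, -1], [0, 0, 0], 0],
  [[0, 0, 0], [0, 0, 0], 0],
])

```text
clock: 9.08
eef_pos: [0.4368, 0.1159, 0.0355]
tool_rot: [-0.038, 0.999, 0.0, 0.001]
ft_force: [-8.1, -2.3, 26.2]
grip_width: -0.0003
grasp_force: 13.1
```

Firm stop at 26 N. I'll retreat and verify that the bridge is level.

Call:
drive_tool([
  [[0, 0, 10], [0, 0, 0], 0],
  [[0, 0, 25], [0, 0, 0], 0],
  [[0, 0, 30], [0, 0, 0], 0],
  [[0, 0, 30], [0, 0, 0], 0],
  [[-20, 0, 30], [0, 0, 0], 1],
  [[-35, 0, 0], [0, 0, 0], 1],
  [[-35, 0, 0], [0, 0, 0], 1],
  [[0, 0, 0], [0, 0, 0], 1],
])

```text
clock: 9.75
eef_pos: [0.3395, 0.1146, 0.1567]
tool_rot: [-0.039, 0.999, -0.001, -0.003]
ft_force: [-0.8, 0.4, -1.7]
grip_width: 0.0483
grasp_force: 0.0
```

```bash
python3 - <<'E'
from fit import *
p=np.load("p.npy"); out=[]
print(get_obs()["eef_pos"],get_obs()["grip_width"],get_obs()["ft_force"])
for n,(x0,y0,w,h) in {"scene":(230,205,145,135),"top":(260,180,110,150)}.items():
    C=camera(n); f=600/h*.62
    for q in("bridge","bolt_knob"):
        for s in silhouettes(q,C)[:1]:
            ys,xs=np.nonzero(s["region"]); print(n,q,round(s["conf"],2),s["bbox"],xs.mean().round(1),ys.mean().round(1))
    q=p.copy();q[3]=0
    print(np.round(proj(C,B(q,[[-210,18,10],[-210,-18,10],[-210,-18,2],[-140,0,14+14+12]])),1).tolist())
    out.append(cv2.resize(C["image"][y0:y0+h,x0:x0+w],None,fx=f,fy=f,interpolation=cv2.INTER_CUBIC)); print(f,out[-1].shape)
cv2.imwrite("pics/i.png",np.hstack(out)[:,:,::-1])
E
```

```text
[0.33946727 0.1145658  0.15671034] 0.04825822259769341 [-0.80237618  0.41066082 -1.69230556]
scene bridge 0.74 [251.9, 230.4, 345.2, 305.7] 298.0 266.2
scene bolt_knob 0.94 [275.7, 253.5, 296.7, 274.6] 286.4 262.4
[[250.9, 295.4], [268.2, 305.3], [268.4, 308.7], [286.1, 262.3]]
2.7555555555555555 (372, 400, 3)
top bridge 0.85 [291.0, 204.2, 318.7, 320.1] 305.0 258.6
top bolt_knob 0.77 [296.8, 272.5, 312.2, 295.4] 305.8 282.7
[[300.4, 321.1], [319.7, 319.9], [319.7, 319.4], [307.0, 283.6]]
2.48 (372, 273, 3)
```

View pics/i.png

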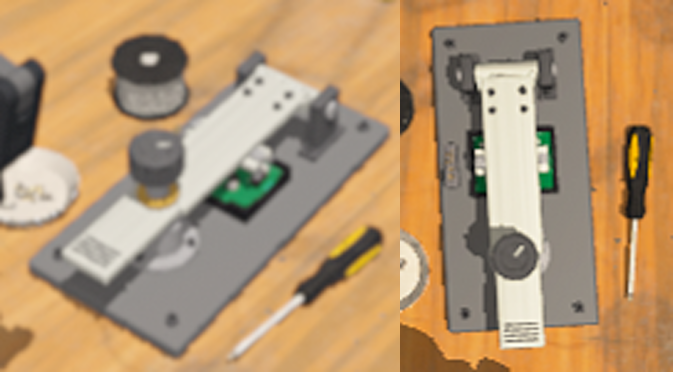

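The bridge is near level in both views. The tab end is at about (268,307) in the scene and the knob at (286,262). I'll measure the remaining angle numerically.

```bash
cat > lev.py <<'E'
from fit import *
def masks(C):
    im=cv2.cvtColor(C["image"],cv2.COLOR_RGB2HSV).astype(int); return im[...,1],im[...,2]
def hullmask(C,P,K=4):
    uv=proj(C,P); m=np.zeros((480*K,640*K),np.uint8)
    cv2.fillConvexPoly(m,cv2.convexHull(np.int32(np.round((uv+.5)*K))),1); return cv2.resize(m.astype(np.float32),(640,480),interpolation=cv2.INTER_AREA)
if __name__=="__main__":
    from scipy.optimize import minimize
    p=np.load("p.npy"); D={}
    for n in("scene","top"):
        C=camera(n); s,v=masks(C)
        fx=hullmask(C,T(p,[[i,j,k] for i in(-85,205) for j in(-75,75) for k in(0,95)]))>0
        low=((s<75)&fx).astype(np.uint8)
        br=((s<60)&(v>175)&fx).astype(np.uint8)
        k,l,st,_=cv2.connectedComponentsWithStats(br); b=(l==1+st[1:,4].argmax())
        k,l,st,_=cv2.connectedComponentsWithStats(low); f=(l==1+st[1:,4].argmax())
        print(n,"bridge",b.sum(),"fixture",f.sum())
        sm=silhouettes("bolt_knob",C)[0]["region"]; sb=silhouettes("bridge",C)[0]["region"]
        D[n]=(C,b,f,cv2.dilate(sm.astype(np.uint8),np.ones((9,9)))>0,sb)
    def cost(q,which):
        # q: x,y,yaw,a,halfw, du/dv scene, top
        r=0
        for i,n in enumerate(D):
            C,b,f,kn,sb=D[n]; C=dict(C); K=np.array(C["K"],float).copy(); K[0,2]+=q[5+2*i];K[1,2]+=q[6+2*i]; C["K"]=K
            hw=q[4]
            P=B(q,[[x,y,z] for x in(-210,-60) for y in(-hw,hw) for z in(2,10)]); m=hullmask(C,P)
            # only the near part of bridge; ignore hinge end and knob
            reg=hullmask(C,B(p0,[[x,y,z] for x in(-225,-65) for y in(-60,60) for z in(-15,25)]))>0
            ok=reg&~kn
            tgt=(b if which=="v" else sb); r+=np.abs(m-tgt)[ok].sum()
            pl=hullmask(C,T(q,[[x,y,z] for x in(-60,185) for y in(-60,60) for z in(0,16)]))
            ex=~(hullmask(C,B(p0,[[x,y,z] for x in(-220,20) for y in(-50,50) for z in(-40,70)]))>0)
            r+=.5*np.abs(pl-f)[ex].sum()
        return r+3*(np.array(q[5:])**2).sum()
    p0=p.copy();p0[3]=.03
    for which in("v","s"):
      for a0 in(0,.06):
        q0=np.r_[p[:3],a0,18,0,1.5,0,0]; sc=np.array([.004,.004,.02,.04,1.5,1.5,1.5,1.5,1.5])
        sx=np.vstack([q0]+[q0+np.eye(9)[i]*sc for i in range(9)])
        o=minimize(cost,q0,args=(which,),method="Nelder-Mead",options=dict(initial_simplex=sx,maxfev=700))
        print(which,np.round(o.x,4),round(o.fun,1),[ (round(cost(np.r_[o.x[:3],a,o.x[4:]],which),1)) for a in(-.02,0,.02,.04,.06,.08)])
        np.save("q_%s.npy"%which,o.x)
E
time python3 lev.py
```

```text
scene bridge 1732 fixture 6468
top bridge 2012 fixture 7379
v [ 4.97000e-01  1.18900e-01  8.19000e-02  2.70000e-03  1.71694e+01
 -5.74300e-01 -4.00700e-01 -5.04400e-01  1.24770e+00] 626.7 [np.float64(638.7), np.float64(630.2), np.float64(715.9), np.float64(838.3), np.float64(961.6), np.float64(1072.8)]
v [ 0.5012  0.1197  0.0755 -0.0294 17.7092 -1.4647 -0.1337 -0.1516  3.4166] 583.0 [np.float64(591.5), np.float64(643.4), np.float64(757.5), np.float64(883.5), np.float64(1006.6), np.float64(1107.5)]
s [ 0.5007  0.1191  0.0721 -0.0336 17.8742 -1.627  -0.2939 -0.9636  3.4165] 530.4 [np.float64(570.6), np.float64(683.3), np.float64(816.1), np.float64(945.8), np.float64(1062.2), np.float64(1171.7)]
s [ 0.4999  0.1199  0.071  -0.0316 19.0844 -1.075  -0.0851 -0.4202  2.7652] 534.2 [np.float64(560.5), np.float64(637.4), np.float64(767.2), np.float64(881.0), np.float64(1015.0), np.float64(1134.8)]
real	3m2.306s
user	3m58.567s
sys	2m8.758s
```

```bash
cat > knob.py <<'E'
from fit import *
t=np.linspace(0,2*np.pi,48,endpoint=False)
def cyl(x,y,z): 
    c=np.c_[x+.017*np.cos(t),y+.017*np.sin(t)]
    return np.vstack([np.c_[c,c[:,0]*0+z],np.c_[c,c[:,0]*0+z+.0236]])
def run(names=("scene","top","wrist"),z0=None):
    D=[]
    for n in names:
        C=camera(n); s=silhouettes("bolt_knob",C)
        if not s: print(n,"none"); continue
        s=s[0]; print(n,round(s["conf"],2),np.round(s["bbox"],1),s["region"].sum()); 
        if s["conf"]>.4: D.append((n,C,np.array(s["bbox"])))
    def bb(C,x): uv=proj(C,cyl(*x)); return np.r_[uv.min(0),uv.max(0)]
    f=lambda x:np.concatenate([(bb(C,x)-b) for n,C,b in D])
    r=least_squares(f,[.496,.118,.077],x_scale=.01,loss="soft_l1"); print(np.round(r.x*1e3,1),np.round(r.fun if 0 else f(r.x),1))
    for n,C,b in D:
        for z in(.0775,.071,.067):
            g=lambda q:bb(C,[q[0],q[1],z])-b
            r=least_squares(g,[.496,.118],x_scale=.01); print(n,z,np.round(r.x*1e3,1),np.round(r.fun,1))
if __name__=="__main__": run()
E
python3 knob.py
```

```text
scene 0.87 [275.3 247.7 297.1 274. ] 413
top 0.64 [295.1 275.1 312.5 294. ] 286
wrist 0.59 [287.  412.4 336.6 444.4] 1067
[494.1 120.   78.1] [-0.8  1.6 -1.5 -0.1  0.6 -1.4  2.6 -1.  -0.3 -5.7  0.6 28.1]
scene 0.0775 [497.  120.2] [ 0.4  0.9 -0.4 -0.9]
scene 0.071 [502. 125.] [ 0.5  1.1 -0.5 -1. ]
scene 0.067 [505.1 128. ] [ 0.6  1.2 -0.6 -1.1]
top 0.0775 [492.  122.9] [-1.  -0.2  1.   0.2]
top 0.071 [491.7 123.2] [-0.9 -0.2  0.9  0.1]
top 0.067 [491.6 123.4] [-0.9 -0.1  0.9  0.1]
wrist 0.0775 [485.3 119.3] [ -0.6 -16.8   0.6  16.9]
wrist 0.071 [491.2 119.6] [  0.1 -15.9  -0.1  16. ]
wrist 0.067 [494.9 119.7] [  0.5 -15.4  -0.5  15.4]
```

Call:
drive_tool([
  [[30, 1, 0], [0, 0, 0], 1],
  [[30, 1, 0], [0, 0, 0], 1],
  [[30, 1, 0], [0, 0, 0], 1],
  [[30, 1, 0], [0, 0, 0], 1],
  [[10, 1, 0], [0, 0, 0], 1],
  [[0, 0, 0], [0, 0, 0], 1],
  [[0, 0, 0], [0, 0, 0], 1],
])

```text
clock: 11.23
eef_pos: [0.4761, 0.1207, 0.1571]
tool_rot: [-0.038, 0.999, -0.0, -0.001]
ft_force: [-0.2, 0.8, -0.7]
grip_width: 0.0852
grasp_force: 0.0
```

```bash
python3 knob.py; python3 - <<'E'
from h import *
o=get_obs(); print(o["grip_width"],o["joint_pos"],o["eef_pos"])
E
```

```text
scene 0.76 [276.4 251.3 297.2 273.7] 369
top none
wrist 0.89 [286.1 237.5 347.1 297.8] 2852
[496.2 118.8  74.1] [-0.4 -0.5 -0.1  1.6  1.6 -1.3 -2.4  3.4]
scene 0.0775 [494.9 116.9] [-0.2 -1.2  0.2  1.1]
scene 0.071 [499.8 121.6] [-0.  -1.   0.   0.9]
scene 0.067 [502.9 124.6] [ 0.  -0.9 -0.   0.9]
wrist 0.0775 [494.1 118.9] [ 1.5 -2.9 -1.5  2.8]
wrist 0.071 [496.7 119. ] [ 2.3 -2.  -2.3  1.9]
wrist 0.067 [498.3 119.1] [ 2.8 -1.5 -2.8  1.3]
0.08542855633422437 [ 2.48812889e-01  2.50025922e-01 -1.13640648e-01  1.20694231e+00
  1.22970365e-05  1.72640173e-01] [0.47567032 0.12086142 0.15801583]
```

Call:
drive_tool([
  [[10, -1, 0], [0, 0, 0], 1],
  [[9, -1, -20], [0, 0, 0], 1],
  [[0, 0, -25], [0, 0, 0], 1],
  [[0, 0, -20], [0, 0, 0], 1],
  [[0, 0, -15], [0, 0, 0], 1],
  [[0, 0, -10], [0, 0, 0], 1],
  [[0, 0, 0], [0, 0, 0], 1],
])

```text
clock: 12.12
eef_pos: [0.4941, 0.1184, 0.0656]
tool_rot: [-0.038, 0.999, -0.0, -0.002]
ft_force: [-0.1, 0.2, 0.3]
grip_width: 0.0852
grasp_force: 0.0
```

```bash
sed -i 's/if __name__=="__main__": run()/if __name__=="__main__": run(("wrist",))/' knob.py; python3 knob.py
```

```text
wrist 0.95 [273.1 264.3 372.2 364.8] 7572
[497.1 118.8  72.7] [ 3.7 -2.8 -3.8  1.8]
wrist 0.0775 [494.7 118.6] [ 2.1 -4.1 -2.1  4. ]
wrist 0.071 [498.2 118.9] [ 4.3 -1.8 -4.3  1.5]
wrist 0.067 [500.3 119.1] [ 5.6 -0.5 -5.6  0.1]
```

Call:
drive_tool([
  [[0, 0, -6], [0, 0, 0], 1],
  [[0, 0, -6], [0, 0, 0], 1],
  [[0, 0, -4], [0, 0, 0], 0.7],
  [[0, 0, 0], [0, 0, 0], 0.6],
  [[0, 0, 0], [0, 0, 0], 0.5],
  [[0, 0, 0], [0, 0, 0], 0.5],
])

```text
clock: 12.72
eef_pos: [0.4955, 0.1189, 0.0518]
tool_rot: [-0.038, 0.999, 0.0, 0.0]
ft_force: [0.2, 0.0, 0.3]
grip_width: 0.0432
grasp_force: 0.0
```

```bash
python3 - <<'E'
from fit import *
o=get_obs(); print(o["ft_force"],o["grip_width"],o["eef_pos"])
C=camera("wrist"); S=camera("scene")
a=cv2.resize(C["image"][200:420,190:430],(480,440)); a=np.clip(a.astype(float)*1.6,0,255).astype(np.uint8)
b=cv2.resize(S["image"][215:305,245:310],(318,440),interpolation=cv2.INTER_CUBIC)
cv2.imwrite("pics/j.png",np.hstack([a,b])[:,:,::-1])
E
```

```text
[0.17344596 0.04578088 0.25349294] 0.043241008984057784 [0.49550894 0.11888526 0.05183745]
```

View pics/j.png

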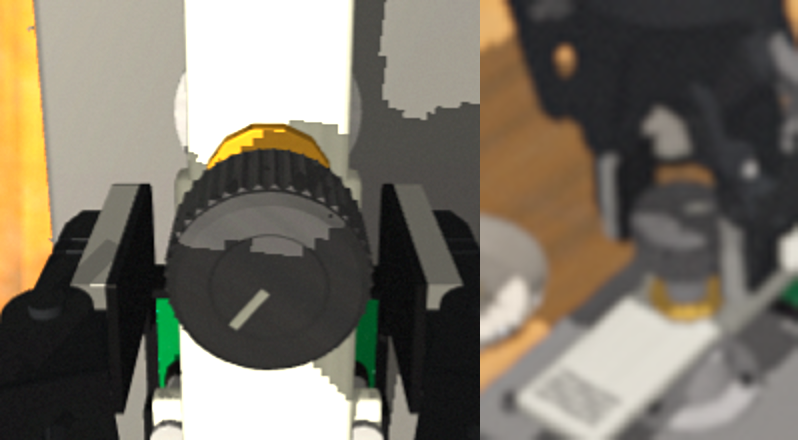

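The wrist crop shows the knob centred between the pads, with its top at (270,280) and the index line toward (235,325). The fingertips reach about the knob's underside, so I'm closing the gripper.

Call:
drive_tool([
  [[0, 0, 0], [0, 0, 0], 0.2],
  [[0, 0, 0], [0, 0, 0], 0],
  [[0, 0, 0], [0, 0, 0], 0],
  [[0, 0, 0], [0, 0, 0], 0],
  [[0, 0, 0], [0, 0, 0], 0],
])

```text
clock: 13.23
eef_pos: [0.4956, 0.1192, 0.0521]
tool_rot: [-0.038, 0.999, 0.0, 0.0]
ft_force: [-1.1, 1.5, 4.2]
grip_width: 0.0318
grasp_force: 59.3
```

Call:
drive_tool([
  [[0, 0, 0.1], [0, 0, 5], 0],
  [[0, 0, 0.1], [0, 0, 5], 0],
  [[0, 0, 0.1], [0, 0, 5], 0],
])

```text
clock: 13.48
eef_pos: [0.4956, 0.1197, 0.0524]
tool_rot: [-0.17, 0.985, 0.001, 0.0]
ft_force: [-1.1, 3.9, 4.1]
grip_width: 0.0318
grasp_force: 59.4
```

Call:
drive_tool([
  [[0, 0, 0.1], [0, 0, 5], 0],
  [[0, 0, 0.1], [0, 0, 5], 0],
])

```text
clock: 13.65
eef_pos: [0.4954, 0.1199, 0.0526]
tool_rot: [-0.256, 0.967, 0.001, 0.0]
ft_force: [-2.0, 5.7, 3.5]
grip_width: 0.0319
grasp_force: 59.5
```

Call:
drive_tool([
  [[0, 0.4, 0.08], [0, 0, 4], 0],
  [[0, 0.4, 0.08], [0, 0, 4], 0],
])

```text
clock: 13.82
eef_pos: [0.4953, 0.1202, 0.0527]
tool_rot: [-0.322, 0.947, 0.0, 0.0]
ft_force: [-1.8, 1.9, 4.4]
grip_width: 0.0321
grasp_force: 59.5
```

Call:
drive_tool([
  [[0, 0, 0.08], [0, 0, 4], 0],
  [[0, 0, 0.08], [0, 0, 4], 0],
])

```text
clock: 13.98
eef_pos: [0.4951, 0.1203, 0.0526]
tool_rot: [-0.387, 0.922, 0.001, 0.0]
ft_force: [-1.2, 2.6, 2.4]
grip_width: 0.0323
grasp_force: 59.5
```

Call:
drive_tool([
  [[0, 0, 0.05], [0, 0, 3], 0],
  [[0, 0, 0], [0, 0, 0], 0],
])

```text
clock: 14.15
eef_pos: [0.495, 0.1203, 0.0522]
tool_rot: [-0.41, 0.912, 0.001, -0.0]
ft_force: [-0.5, 3.7, -0.5]
grip_width: 0.0322
grasp_force: 59.5
```

Call:
drive_tool([
  [[0, 0, 0.05], [0, 0, 3], 0],
  [[0, 0, 0], [0, 0, 0], 0],
])

```text
clock: 14.32
eef_pos: [0.495, 0.1204, 0.0521]
tool_rot: [-0.433, 0.901, 0.001, -0.0]
ft_force: [-1.2, 5.3, -2.2]
grip_width: 0.032
grasp_force: 59.5
```

Call:
drive_tool([
  [[0, 0, 0.05], [0, 0, 3], 0],
  [[0, 0, 0], [0, 0, 0], 0],
])

```text
clock: 14.48
eef_pos: [0.4949, 0.1204, 0.0521]
tool_rot: [-0.456, 0.89, 0.001, -0.0]
ft_force: [-0.8, 4.3, -2.1]
grip_width: 0.0317
grasp_force: 59.6
```

The support force dropped from +4 N to −2 N, which is the bolt's weight hanging. It has passed the thread start, so I'll follow the drop down.

Call:
drive_tool([
  [[0, 0.2, -1], [0, 0, 0], 0],
  [[0, 0.2, -1], [0, 0, 0], 0],
  [[0, 0, 0], [0, 0, 0], 0],
])

```text
clock: 14.73
eef_pos: [0.4949, 0.1204, 0.0501]
tool_rot: [-0.456, 0.89, 0.001, -0.0]
ft_force: [-1.1, 4.8, -1.9]
grip_width: 0.032
grasp_force: 59.6
```

Call:
drive_tool([
  [[0, 0, -0.5], [0, 0, 0], 0],
  [[0, 0, -0.5], [0, 0, 0], 0],
  [[0, 0, 0], [0, 0, 0], 0],
])

```text
clock: 14.98
eef_pos: [0.4949, 0.1204, 0.0495]
tool_rot: [-0.456, 0.89, 0.001, -0.0]
ft_force: [-1.5, 5.2, -0.6]
grip_width: 0.0318
grasp_force: 59.6
```

Call:
drive_tool([
  [[0, 0, -0.4], [0, 0, 0], 0],
  [[0, 0, 0], [0, 0, 0], 0],
])

```text
clock: 15.15
eef_pos: [0.4949, 0.1204, 0.0494]
tool_rot: [-0.456, 0.89, 0.001, -0.0]
ft_force: [-2.4, 4.8, 1.7]
grip_width: 0.0319
grasp_force: 59.6
```

Call:
drive_tool([
  [[0, 0, 0], [0, 0, 0], 0.5],
  [[0, 0, 0], [0, 0, 0], 0.5],
  [[0, 0, 0], [0, 0, 0], 0.5],
  [[0, 0, 0], [0, 0, 0], 0.5],
])

```text
clock: 15.48
eef_pos: [0.4958, 0.1193, 0.0494]
tool_rot: [-0.456, 0.89, -0.001, 0.0]
ft_force: [-0.0, 0.2, 0.3]
grip_width: 0.0428
grasp_force: 0.0
```

```bash
python3 knob.py; python3 - <<'E'
from fit import *
S=camera("scene");s=silhouettes("bolt_knob",S)[0];print(s["conf"],s["bbox"]); o=get_obs(); print(o["joint_pos"],o["ft_force"],o["grip_width"],o["eef_pos"])
E
```

```text
wrist 0.81 [272.4 275.9 381.7 384.5] 9015
[496.4 123.2  67.8] [ 5.7 -3.4 -5.2  1.9]
wrist 0.0775 [493.3 118.7] [ 1.4 -7.  -1.4  6.9]
wrist 0.071 [495.5 121.9] [ 4.2 -4.2 -4.2  3.8]
wrist 0.067 [496.8 123.8] [ 5.8 -2.5 -5.8  2. ]
0.59 [275.8, 251.7, 296.6, 277.3]
[ 2.37392680e-01  3.85822456e-01 -2.29983458e-01  9.54889281e-01
 -4.04660682e-04 -7.10631171e-01] [3.60981047e-04 5.24578816e-01 1.33848248e-01] 0.042701954815188 [0.49553998 0.11976202 0.04928851]
```

Call:
drive_tool([
  [[-0.8, -0.2, -0.7], [0, 0, 0], 0.5],
  [[-0.8, -0.2, -0.8], [0, 0, 0], 0.5],
  [[0, 0, 0], [0, 0, 0], 0.5],
  [[0, 0, 0], [0, 0, 0], 0],
  [[0, 0, 0], [0, 0, 0], 0],
  [[0, 0, 0], [0, 0, 0], 0],
  [[0, 0, 0], [0, 0, 0], 0],
])

```text
clock: 16.27
eef_pos: [0.494, 0.1193, 0.048]
tool_rot: [-0.457, 0.89, -0.0, 0.0]
ft_force: [0.2, -1.7, 0.8]
grip_width: 0.0324
grasp_force: 59.3
```

Call:
drive_tool([
  [[0, 0, -0.15], [0, 0, -7], 0],
  [[0, 0, -0.15], [0, 0, -7], 0],
  [[0, 0, -0.16], [0, 0, -7], 0],
  [[0, 0, -0.16], [0, 0, -7], 0],
  [[0, 0, -0.16], [0, 0, -7], 0],
])

```text
clock: 16.68
eef_pos: [0.4941, 0.1193, 0.0472]
tool_rot: [-0.165, 0.986, -0.0, 0.0]
ft_force: [0.3, -2.0, 2.6]
grip_width: 0.0322
grasp_force: 59.3
```

Call:
drive_tool([
  [[0, 0, -0.15], [0, 0, -7], 0],
  [[0, 0, -0.15], [0, 0, -7], 0],
  [[0, 0, -0.16], [0, 0, -7], 0],
  [[0, 0, -0.16], [0, 0, -7], 0],
  [[0, 0, -0.16], [0, 0, -7], 0],
])

```text
clock: 17.1
eef_pos: [0.494, 0.1192, 0.0464]
tool_rot: [0.139, 0.99, -0.0, 0.0]
ft_force: [0.8, -3.0, 2.3]
grip_width: 0.0323
grasp_force: 59.3
```

Call:
drive_tool([
  [[0, 0.1, -0.15], [0, 0, -7], 0],
  [[0, 0, -0.15], [0, 0, -7], 0],
  [[0, 0, -0.16], [0, 0, -7], 0],
  [[0, 0, -0.16], [0, 0, -7], 0],
  [[0, 0, -0.16], [0, 0, -7], 0],
  [[0, 0, -0.15], [0, 0, -7], 0],
  [[0, 0, -0.16], [0, 0, -7], 0],
  [[0, 0, -0.16], [0, 0, -7], 0],
])

```text
clock: 17.77
eef_pos: [0.494, 0.1191, 0.0451]
tool_rot: [0.588, 0.809, -0.0, 0.001]
ft_force: [-0.5, -2.8, 2.3]
grip_width: 0.0323
grasp_force: 59.4
```

Call:
drive_tool([
  [[0, 0, -0.15], [0, 0, -7], 0],
  [[0, 0, -0.15], [0, 0, -7], 0],
  [[0, 0, -0.16], [0, 0, -7], 0],
  [[0, 0, -0.16], [0, 0, -7], 0],
  [[0, 0, -0.16], [0, 0, -7], 0],
  [[0, 0, -0.15], [0, 0, -7], 0],
  [[0, 0, -0.16], [0, 0, -7], 0],
  [[0, 0, -0.16], [0, 0, -7], 0],
])

```text
clock: 18.43
eef_pos: [0.4938, 0.119, 0.0439]
tool_rot: [0.899, 0.438, -0.0, 0.001]
ft_force: [-0.8, -2.6, 2.4]
grip_width: 0.0319
grasp_force: 59.4
```

Call:
drive_tool([
  [[0, 0, 0], [0, 0, 0], 0],
  [[0, 0, 0], [0, 0, 0], 0],
])

```text
clock: 18.6
eef_pos: [0.4938, 0.1191, 0.0438]
tool_rot: [0.897, 0.442, -0.0, 0.001]
ft_force: [-0.1, -3.3, 3.6]
grip_width: 0.0323
grasp_force: 59.4
```

Call:
drive_tool([
  [[0, 0, 0], [0, 0, 0], 0.6],
  [[0, 0, 0], [0, 0, 0], 0.6],
  [[0, 0, 0], [0, 0, 0], 0.6],
  [[0, 0, 0], [0, 0, 0], 0.6],
])

```text
clock: 18.93
eef_pos: [0.4937, 0.1202, 0.0436]
tool_rot: [0.897, 0.442, 0.0, -0.0]
ft_force: [-0.1, 0.5, 0.4]
grip_width: 0.0511
grasp_force: 0.0
```

Call:
drive_tool([
  [[0, 0, 0], [0, 0, 7.1], 0.6],
  [[0, 0, 0], [0, 0, 7.1], 0.6],
  [[0, 0, 0], [0, 0, 7.1], 0.6],
  [[0, 0, 0], [0, 0, 7.1], 0.6],
  [[0, 0, 0], [0, 0, 7.1], 0.6],
  [[0, 0, 0], [0, 0, 7.1], 0.6],
  [[0, 0, 0], [0, 0, 7.1], 0.6],
  [[0, 0, 0], [0, 0, 7.1], 0.6],
])

```text
clock: 19.6
eef_pos: [0.4938, 0.1201, 0.0436]
tool_rot: [0.577, 0.817, 0.0, -0.0]
ft_force: [0.5, 0.9, -0.4]
grip_width: 0.0515
grasp_force: 0.0
```

Call:
drive_tool([
  [[0, 0, 0], [0, 0, 7.1], 0.6],
  [[0, 0, 0], [0, 0, 7.1], 0.6],
  [[0, 0, 0], [0, 0, 7.1], 0.6],
  [[0, 0, 0], [0, 0, 7.1], 0.6],
  [[0, 0, 0], [0, 0, 7.1], 0.6],
  [[0, 0, 0], [0, 0, 7.1], 0.6],
  [[0, 0, 0], [0, 0, 7.1], 0.6],
  [[0, 0, 0], [0, 0, 7.1], 0.6],
])

```text
clock: 20.27
eef_pos: [0.4938, 0.1201, 0.0436]
tool_rot: [0.119, 0.993, 0.0, -0.0]
ft_force: [-0.4, -0.8, 1.3]
grip_width: 0.0511
grasp_force: 0.0
```

Call:
drive_tool([
  [[0, 0, 0], [0, 0, 7.1], 0.6],
  [[0, 0, 0], [0, 0, 7.1], 0.6],
  [[0, 0, 0], [0, 0, 7.1], 0.6],
  [[0, 0, 0], [0, 0, 7.1], 0.6],
  [[0, 0, 0], [0, 0, 7.1], 0.6],
  [[0, 0, 0], [0, 0, 7.1], 0.6],
  [[0, 0, 0], [0, 0, 7.1], 0.6],
  [[0, 0, 0], [0, 0, 7.1], 0.6],
])

```text
clock: 20.93
eef_pos: [0.4937, 0.1201, 0.0436]
tool_rot: [-0.368, 0.93, 0.0, 0.0]
ft_force: [0.5, 1.1, 0.4]
grip_width: 0.0511
grasp_force: 0.0
```

Call:
drive_tool([
  [[0, 0, 0], [0, 0, 7.1], 0.6],
  [[0, 0, 0], [0, 0, 0], 0.6],
  [[0, 0, 0], [0, 0, 0], 0.6],
])

```text
clock: 21.18
eef_pos: [0.4938, 0.12, 0.0437]
tool_rot: [-0.42, 0.907, 0.0, 0.0]
ft_force: [0.7, -0.5, 0.5]
grip_width: 0.0513
grasp_force: 0.0
```

Call:
drive_tool([
  [[0, -0.9, 0], [0, 0, 0], 0.6],
  [[0, 0, 0], [0, 0, 0], 0.3],
  [[0, 0, 0], [0, 0, 0], 0],
  [[0, 0, 0], [0, 0, 0], 0],
  [[0, 0, 0], [0, 0, 0], 0],
  [[0, 0, 0], [0, 0, 0], 0],
])

```text
clock: 21.68
eef_pos: [0.4937, 0.1189, 0.0439]
tool_rot: [-0.421, 0.907, 0.0, -0.0]
ft_force: [-1.9, -0.9, 2.3]
grip_width: 0.0321
grasp_force: 59.2
```

Call:
drive_tool([
  [[0, 0, -0.15], [0, 0, -7], 0],
  [[0, 0, -0.15], [0, 0, -7], 0],
  [[0, 0, -0.16], [0, 0, -7], 0],
  [[0, 0, -0.16], [0, 0, -7], 0],
  [[0, 0, -0.16], [0, 0, -7], 0],
  [[0, 0, -0.15], [0, 0, -7], 0],
])

```text
clock: 22.18
eef_pos: [0.4936, 0.1191, 0.0429]
tool_rot: [-0.065, 0.998, 0.0, -0.0]
ft_force: [-1.2, 0.8, 2.3]
grip_width: 0.0322
grasp_force: 59.4
```

Call:
drive_tool([
  [[0, 0, -0.15], [0, 0, -7], 0],
  [[0, 0, -0.15], [0, 0, -7], 0],
  [[0, 0, -0.16], [0, 0, -7], 0],
  [[0, 0, -0.16], [0, 0, -7], 0],
  [[0, 0, -0.16], [0, 0, -7], 0],
  [[0, 0, -0.15], [0, 0, -7], 0],
  [[0, 0, -0.16], [0, 0, -7], 0],
  [[0, 0, -0.16], [0, 0, -7], 0],
])

```text
clock: 22.85
eef_pos: [0.4937, 0.1194, 0.0417]
tool_rot: [0.411, 0.912, 0.0, -0.0]
ft_force: [-1.6, 1.5, 2.5]
grip_width: 0.032
grasp_force: 59.5
```

Call:
drive_tool([
  [[0, 0, -0.15], [0, 0, -7], 0],
  [[0, 0, -0.15], [0, 0, -7], 0],
  [[0, 0, -0.16], [0, 0, -7], 0],
  [[0, 0, -0.16], [0, 0, -7], 0],
  [[0, 0, -0.16], [0, 0, -7], 0],
  [[0, 0, -0.15], [0, 0, -7], 0],
  [[0, 0, -0.16], [0, 0, -7], 0],
  [[0, 0, 0], [0, 0, 0], 0],
])

```text
clock: 23.52
eef_pos: [0.494, 0.1194, 0.0406]
tool_rot: [0.75, 0.661, 0.001, -0.0]
ft_force: [-1.1, 2.0, 2.2]
grip_width: 0.0324
grasp_force: 59.4
```

Call:
drive_tool([
  [[0, 0, -0.15], [0, 0, -7], 0],
  [[0, 0, -0.15], [0, 0, -7], 0],
  [[0, 0, -0.16], [0, 0, -7], 0],
  [[0, 0, -0.16], [0, 0, -7], 0],
  [[0, 0, -0.16], [0, 0, -7], 0],
  [[0, 0, -0.02], [0, 0, -1], 0],
  [[0, 0, 0], [0, 0, 0], 0],
  [[0, 0, 0], [0, 0, 0], 0],
])

```text
clock: 24.18
eef_pos: [0.4941, 0.1193, 0.0398]
tool_rot: [0.917, 0.399, 0.0, -0.0]
ft_force: [0.4, 2.3, 2.6]
grip_width: 0.0318
grasp_force: 59.4
```

```bash
python3 - <<'E'
from fit import *
o=get_obs(); print({k:np.round(o[k],3) for k in("eef_pos","tool_rot","ft_force","ft_torque","grip_width","grasp_force","clock")})
for n in("scene","wrist"):
    C=camera(n)
    for q in("bridge","bolt_knob","screw_dish","solder_spool","small_driver"):
        for s in silhouettes(q,C)[:1]: print(n,q,round(s["conf"],2),np.round(s["bbox"],1))
E
```

```text
{'eef_pos': array([0.494, 0.119, 0.04 ]), 'tool_rot': array([ 0.917,  0.399,  0.   , -0.   ]), 'ft_force': array([0.365, 2.338, 2.559]), 'ft_torque': array([ 0.519,  0.022, -0.027]), 'grip_width': np.float64(0.032), 'grasp_force': np.float64(59.447), 'clock': np.float64(24.183)}
scene bridge 0.87 [256.1 232.5 346.1 308.6]
scene bolt_knob 0.68 [277.8 255.6 295.6 278.9]
scene screw_dish 0.89 [218.2 260.  257.1 289.5]
scene solder_spool 0.47 [279.8 246.7 294.3 248.8]
scene small_driver 0.96 [311.8 286.8 368.6 333.4]
wrist bridge 0.78 [262.6   0.  640.  416.4]
wrist bolt_knob 0.76 [272.1 277.8 371.7 390.5]
wrist screw_dish 0.93 [ 55.4  39.8 212.  202.5]
wrist small_driver 0.71 [382.1 248.  611.1 410.9]
```

```bash
python3 -c "from workcell import *; print(job_done())"
```

```text
the job is handed in; nothing more can be done
None
```

I handed the job in at about 24 s of the 70 s. The bridge is pressed to its stop and fits level in the pictures. The bolt was turned back until I felt it drop (about +4 N to −2 N), then forward about 365°: one turn plus a small overshoot correction. It went down 8.2 mm with low torque and is still gripped, not tightened. I moved nothing else, but the hand-in returned no verdict.

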